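# Tip the weighed battery clamps into the order tote and hold the tote up for collection

### The job

Lift the weighing pan off the counting scale with the four battery clamps still in it, tip them over the pan's spout into the handled order tote, and stand the empty pan flat on the scale's platter again. Then take the tote by its handle, never letting it tip over, lift it to about 15 cm off the counter and finish while holding it there, level and still with all four clamps inside, ready for a colleague to take. Leave the other things on the counter where they are.

Things in the scene. Friction and masses are not known exactly. Their poses are not given: they have to be found in the camera images.
- scale: bench counting scale, fixed, white housing 250 mm deep (its x) and 200 mm wide (its y) with a sloping display and key panel on its -x side, highest 62 mm; steel platter 155 x 195 mm on top. Origin: centre of the underside, on the counter; z up
- platter (a point): centre of the platter's flat top, 70 mm above the counter and 40 mm to +x of the scale's origin; axes as the scale's
- pan: the weighing pan: shallow aluminium scoop lying on the platter, 3 mm sheet, 155 mm long (its x, from -75 mm at the back wall to +80 mm at the open spout), 120 mm wide (its y, tapering to 88 mm over the last 45 mm to the spout), side and back walls 24 mm high, about 0.17 kg. Origin on its underside at mid-width; x points out through the spout, z up
- pan_grip (a point): centre of the part of the pan's upright black grip that stands above its walls: 83 mm behind the pan's origin (at x = -83 mm) and 48 mm above its underside. The grip is a block 16 mm thick (pan x) and 46 mm wide (pan y) on the outside of the back wall and tops out 68 mm above the pan's underside; axes as the pan's
- pan_lip (a point): middle of the spout's edge, on the pan's floor: x = +80 mm, 3 mm above the pan's underside; axes as the pan's. The clamps begin to slide at a slope of 25 to 35 degrees; some 55 degrees empties the pan
- clamp1_center (a point): battery terminal clamp, brass, 54 x 26 mm, 16 mm high, 40 g: a round eye at one end, cable lug at the other; starts flat in the pan. The point is its centre
- clamp2_center (a point): battery terminal clamp, brass, 54 x 26 mm, 16 mm high, 40 g: a round eye at one end, cable lug at the other; starts flat in the pan. The point is its centre
- clamp3_center (a point): battery terminal clamp, brass, 54 x 26 mm, 16 mm high, 40 g: a round eye at one end, cable lug at the other; starts flat in the pan. The point is its centre
- clamp4_center (a point): battery terminal clamp, brass, 54 x 26 mm, 16 mm high, 40 g: a round eye at one end, cable lug at the other; starts flat in the pan. The point is its centre
- tote: the order tote: open grey plastic box 140 mm (its x) by 200 mm (its y), walls 4 mm thick and 60 mm high, floor 4 mm, with a rigid steel bail handle arching over it from one short side to the other; loose on the counter, empty at the start, 0.35 kg. Origin: centre of its underside; z up
- tote_grip (a point): centre of the tote's handle bar, 150 mm above its underside and over its middle. The bar runs along the tote's y; its black sleeve is 120 mm long, 18 mm wide and 20 mm high, with 80 mm clear between bar and box rim; the handle's steel straps stand at y = +-103 mm; axes as the tote's
- multimeter: black multimeter 150 x 75 mm, 34 mm high, bystander; origin under its centre
- bulb_carton: cardboard carton 65 x 75 mm, 85 mm high, bystander; origin under its centre
- stock_bin: grey open-front stock bin without a handle, 170 x 100 mm, 75 mm high, full of relays, bystander; origin under its centre
- screwdriver: screwdriver 200 mm long, 26 mm thick, lying along its x, bystander; origin under its middle
- spanner: steel spanner 180 mm long, 8 mm thick, lying along its x, bystander; origin under its middle
- tape_roll: roll of black tape, 66 mm across, 19 mm high, bystander; origin under its centre
- mug: white mug 82 mm across, 95 mm high, bystander; origin under its centre
- cleaner_can: upright can 52 mm across, 160 mm high, bystander; origin under its centre
Things that resemble listed ones, but are neither listed nor needed, are in the scene too. Leave any pink or red look-alike of the part that bears clamp3_center alone.

How it is judged:
By the outcome, as a careful person would: the job done as asked, in the order asked, and still so for the second after the job is handed in, while the arm keeps its last pose, push and grip.
It also fails if it takes over 70 s, if anything falls off the work surface, if the arm or the gripper's body presses on something with over 40 N, if the wrist force passes 120 N, or if a joint passes its speed limit or range.

### The arm

A 6-joint arm with a two-finger parallel gripper is mounted at the origin on the work surface. World frame = base frame: x ahead of the robot, y to its left, z up, the work surface at z = 0. Lengths are in mm, angles in rad, forces in N, time in s.
With the tool pointing down it reaches from about 275 to 825 mm from the base axis. Payload 4.9 kg.
Tool frame: the origin (TCP) lies at the very end of the fingers, on their centre line; the grasp point (between the pads) lies 19 mm behind it; z points along the fingers, y is the direction in which the jaws open and shut (so a half turn about z gives the same grasp; the last joint's range is limited). The gripper opens to 85 mm and grips with 20 to 120 N. Pads are 22 mm wide; open, the fingers measure 114 mm over their backs; the gripper's body (76 mm by 85 mm) begins 54 mm behind the grasp point. The pads swing forward as they close: fully open they stand 13 mm farther back than shut.
Start: joints at [-1.246, 0.326, -0.193, 1.052, 0, 1.437], TCP at [243.594, -493.133, 200.681] pointing down, gripper open.
Joint ranges: [-2.65, 2.65], [-0.97, 1.79], [-1.3, 1.35], [-1.93, 2.1], [-1.47, 1.37], [-3.14, 3.14]. Speed limits (rad/s): [2.57, 2.57, 3.14, 3.14, 3.14, 3.14].

### API

Orientations are given as [roll, pitch, yaw] about the fixed x, y, z axes, in that order (R = Rz(yaw) Ry(pitch) Rx(roll)).
In Python, from bench import bot, solve_ik, imaging gives the robot as it stands. Calls block until the motion is done:
- bot.move_ptp(position, orientation): joint-space move of the TCP to a pose.
- bot.movel(position, rot=None, max_speed=150, threshold=None): straight line of the TCP; rot=None keeps the orientation; max_speed is the mean speed in mm/s. With threshold (N) it stops when the force on the tool has changed by that much, and returns True; else False.
- bot.move_j(angles): joint-space move.
- bot.grip(opening, effort=None): opening from 0.0 (shut) to 1.0 (fully open); effort is the grip in N (None keeps the last); returns when the fingers have stopped.
- bot.dwell(seconds).
- solve_ik(position, orientation): joint angles nearest the present ones, or None.
- bot.get_state(): the state.
- imaging.capture(name): name is "side" or "top" or "wrist"; returns the picture (400x640x3 uint8, blue, green, red); there is no depth.
- imaging.camera_model(name): a dict with "K" (3x3 intrinsics, pixels), "position" and "rotation" of the camera in the world. Camera axes: x right, y up, looking along -z (the intrinsics and any distortion apply to the point x, -y, -z); pixel columns grow to the right and rows downward; lengths in mm; the calibration is good to about 2 mm. A picture is of the moment at which its call begins: read the wrist's pose just before it. camera_model takes no time and is no camera call; for the wrist camera it gives the pose at the moment of the call.
A pose or a line that the arm cannot do raises bot.IKError and nothing moves.
- bot.sign_off(): hands the job in, once; it reports no verdict.
The state is a dict: "t": time; "qpos": joint angles; "joint_velocities": joint speeds; "effort": joint torques, N m; "tcp_pos": TCP position; "orientation": TCP orientation; "contact_force": force on the tool from outside, world axes, zero at the start; "wrist_torque": the same for the moment, N m; "opening": opening from 0.0 (shut) to 1.0 (fully open).
Only numpy, scipy, OpenCV 4.12 (cv2) and the standard library are available. Lean on these libraries where they do the work, as an engineer would, in place of code of your own. Each camera call takes 0.05 s, during which the arm holds its last target.

## Working session

There is one attempt and no reset: what is moved stays moved. The work goes in short steps, each a Python script; the robot and the scene stay as the last script left them, time stands still between calls to the robot, and variables do not carry over. Pictures are saved under pics/ and viewed, and the job is handed in when it is done.

```bash
ls; mkdir -p pics; python3 - <<'E'
from bench import bot, imaging
import cv2, numpy as np
s=bot.get_state(); print(s['t'],s['tcp_pos'],s['orientation'],s['contact_force'])
for n in ['side','top','wrist']:
    m=imaging.camera_model(n); print(n,m)
    cv2.imwrite(f'pics/{n}0.png',imaging.capture(n))
E
```

```text
pics
0.0 [ 243.38297243 -492.52477642  199.89485929] [-3.13988522e+00 -2.11041140e-04  4.58789848e-01] [ 1.21328515 -0.5915931   0.70195231]
side {'K': array([[363.93107701,   0.        , 325.49985003],
       [  0.        , 363.93107701, 200.54576382],
       [  0.        ,   0.        ,   1.        ]]), 'position': array([ 242.38151412, -808.18206518,  735.6849614 ]), 'rotation': array([ 0.95658068,  0.02176567, -0.41725235])}
top {'K': array([[510.977085  ,   0.        , 308.74740534],
       [  0.        , 510.977085  , 203.34299206],
       [  0.        ,   0.        ,   1.        ]]), 'position': array([ 374.33700238,   19.46458518, 1891.56730177]), 'rotation': array([ 0.1016347 , -0.01250501, -1.5522199 ])}
wrist {'K': array([[296.80960836,   0.        , 325.53724292],
       [  0.        , 296.80960836, 199.01227038],
       [  0.        ,   0.        ,   1.        ]]), 'position': array([ 300.9061863 , -463.20862886,  374.43862104]), 'rotation': array([-0.26026351,  0.00201077, -1.11233289])}
```

View pics/top0.png

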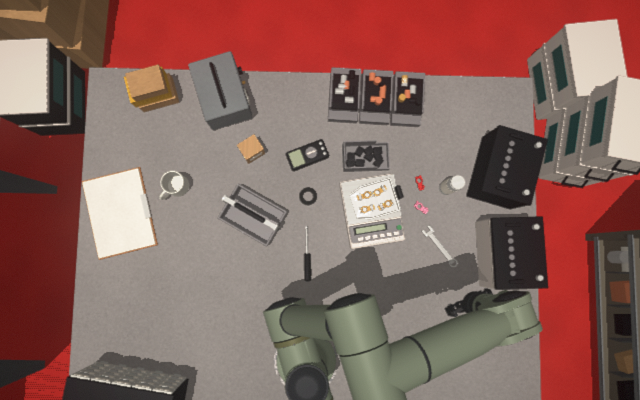

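View pics/side0.png

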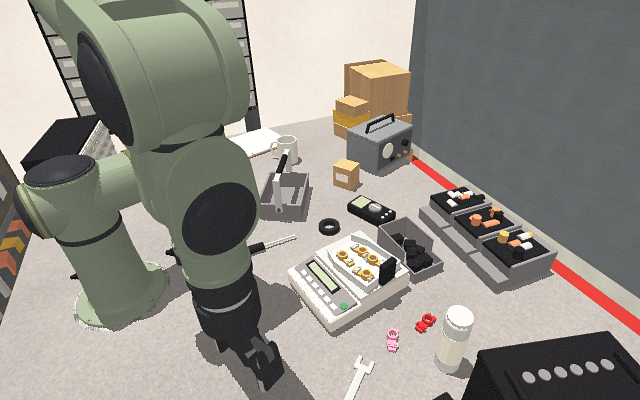

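View pics/wrist0.png

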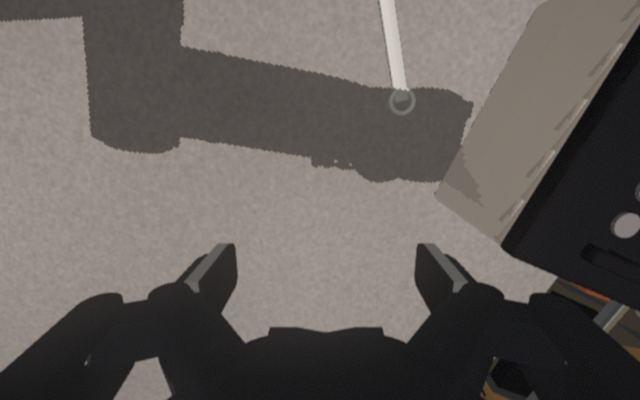

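```bash
cat > h.py <<'E'
import numpy as np, cv2
from scipy.spatial.transform import Rotation as R
from bench import bot, imaging, solve_ik
def cam(n):
    m=imaging.camera_model(n); return m['K'],np.array(m['position']),R.from_euler('xyz',m['rotation']).as_matrix()
def ray(n,uv,c=None):
    K,p,Rm=c or cam(n); x=np.linalg.inv(K)@[uv[0],uv[1],1]; return p,Rm@(x*[1,-1,-1])
def onz(n,uv,z,c=None):
    p,d=ray(n,uv,c); return p+d*(z-p[2])/d[2]
def proj(n,X,c=None):
    K,p,Rm=c or cam(n); v=(Rm.T@(np.asarray(X,float)-p))*[1,-1,-1]; q=K@v; return q[:2]/q[2]
def tri(r1,r2):
    (p,d),(q,e)=r1,r2; d=d/np.linalg.norm(d);e=e/np.linalg.norm(e)
    s=np.linalg.lstsq(np.c_[d,-e],q-p,rcond=None)[0]; a=p+s[0]*d;b=q+s[1]*e
    return (a+b)/2,np.linalg.norm(a-b)
E
python3 - <<'E'
from h import *
im=cv2.imread('pics/top0.png')
c=im[160:260,200:420]; cv2.imwrite('pics/topcrop.png',cv2.resize(c,None,fx=3.6,fy=3.6,interpolation=cv2.INTER_CUBIC))
im=cv2.imread('pics/side0.png')
c=im[120:340,230:480]; cv2.imwrite('pics/sidecrop.png',cv2.resize(c,None,fx=2.7,fy=2.7,interpolation=cv2.INTER_CUBIC))
for uv in [(399,191),(255,213)]: print(onz('top',uv,120))
print(proj('side',onz('top',(255,213),150)))
E
```

```text
[ 605.11852594 -314.52092829  120.        ]
[517.98349423 186.73945683 120.        ]
[282.13794209 167.82983655]
```

View pics/topcrop.png

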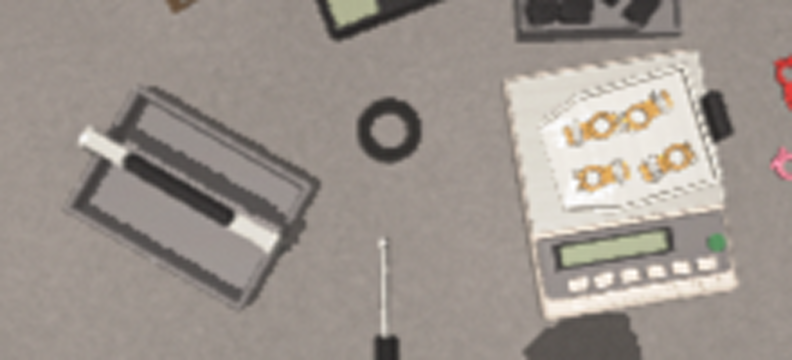

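View pics/sidecrop.png

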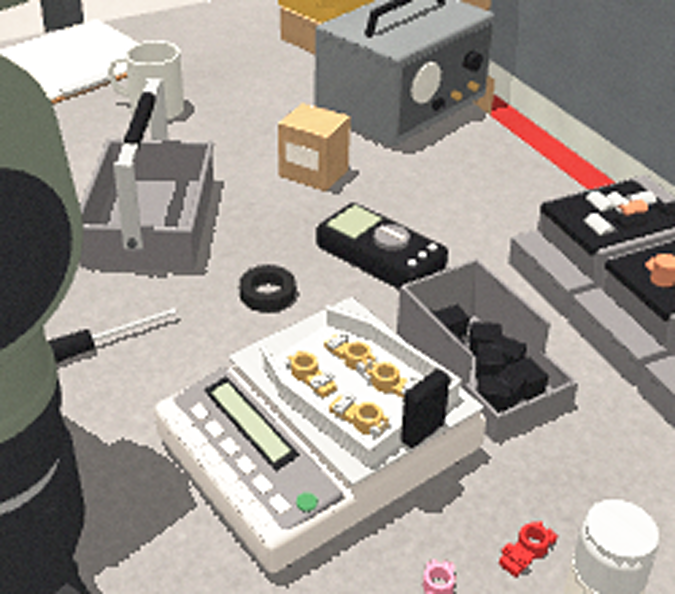

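```bash
python3 - <<'E'
from h import *
f=lambda u,v:(200+(u+.5)/3.6-.5,160+(v+.5)/3.6-.5)
T=lambda u,v,z:onz('top',f(u,v),z).round(1)
print('grip top',T(717,115,138))
print('lip corners',T(543,125,73),T(566,208,73),'back',T(685,68,94),T(720,185,94))
print('tote rim',[T(*p,60) for p in [(140,88),(318,183),(244,306),(70,207)]])
print('bar',T(130,160,150),T(232,216,150))
print('scale',T(697,52,62),T(507,85,62),T(545,318,50),T(737,288,50))
g=lambda u,v:(230+(u+.5)/2.7-.5,120+(v+.5)/2.7-.5)
print('grip tri',tri(ray('top',f(717,115)),ray('side',g(428,382))))
print('bar tri',tri(ray('top',f(180,188)),ray('side',g(141,116))))
print('carton',onz('top',(250,148),85))
E
```

```text
grip top [ 600.7 -310.5  138. ]
lip corners [ 595.6 -148.9   73. ] [ 513.1 -172.6   73. ] back [ 652.6 -287.    94. ] [ 537.1 -321.7   94. ]
tote rim [array([626.4, 254.9,  60. ]), array([534.3,  74.3,  60. ]), array([410.4, 144.8,  60. ]), array([505.4, 320.6,  60. ])]
bar [544.8 250.5 150. ] [493.4 152.3 150. ]
scale [ 674.1 -304.5   62. ] [ 636.6 -113.3   62. ] [ 404.3 -155.    50. ] [ 437.9 -347.2   50. ]
grip tri (array([ 602.75295568, -311.29983418,  139.30673727]), np.float64(4.817282690694304))
bar tri (array([519.76765137, 201.01152393, 159.1037216 ]), np.float64(2.9362142583981736))
carton [754.3976143 214.802295   85.       ]
```

```bash
cat >> h.py <<'E'
TP=np.array([-83,0,32.])   # TCP in the pan frame (overridable)
def tool(L,beta,th,opt=1,TP=TP,loc=(80,0,3)):
    "tool pose with pan point loc at L, heading beta, tilt th (spout down)"
    Rp=R.from_euler('ZY',[beta,th]); Rt=R.from_euler('ZX',[opt*np.pi/2,np.pi])
    pos=np.asarray(L,float)+Rp.apply(np.asarray(TP)-np.asarray(loc))
    return pos,(Rp*Rt).as_euler('xyz')
E
python3 - <<'E'
from h import *
c=np.array([519,198.]);yd=np.radians(63)
for opt in (1,-1):
  for dn in (0,-15,-30,-45):
    n=yd+np.pi/2; beta=n+np.radians(dn)
    L=np.r_[c-42*np.array([np.cos(n),np.sin(n)]),90]
    for th in (0,30,45,60,65):
      p,o=tool(L,beta,np.radians(th),opt); q=solve_ik(p,o)
      print(opt,dn,th,p.round(),None if q is None else np.round(q,2))
  p,o=tool([601,-312,70],1.85,0,opt,loc=(-83,0,0)); print('grasp',p,np.round(solve_ik(p,o),2))
E
```

```text
1 0 0 [702. 105. 119.] [ 0.04  0.68  0.18  1.07  0.   -1.06]
1 0 30 [669. 121. 197.] [ 0.23  0.3  -0.39  0.47 -0.33 -0.94]
1 0 45 [641. 136. 226.] [ 0.36  0.2  -0.63  0.15 -0.55 -0.91]
1 0 60 [607. 153. 246.] [ 0.52  0.2  -0.84 -0.23 -0.81 -0.92]
1 0 65 [594. 160. 250.] [ 0.57  0.23 -0.91 -0.39 -0.9  -0.94]
1 -15 0 [678.  70. 119.] [-0.01  0.63  0.08  1.02  0.   -0.84]
1 -15 30 [651.  94. 197.] [ 0.24  0.33 -0.33  0.59 -0.43 -0.66]
1 -15 45 [627. 116. 226.] [ 0.41  0.28 -0.49  0.41 -0.7  -0.58]
1 -15 60 [598. 141. 246.] [ 0.57  0.31 -0.6   0.23 -0.99 -0.5 ]
1 -15 65 [588. 150. 250.] [ 0.63  0.34 -0.63  0.18 -1.09 -0.47]
1 -30 0 [645.  42. 119.] [-0.05  0.56 -0.04  0.97  0.   -0.62]
1 -30 30 [625.  73. 197.] [ 0.25  0.37 -0.26  0.75 -0.49 -0.37]
1 -30 45 [608.  99. 226.] [ 0.42  0.38 -0.31  0.73 -0.77 -0.21]
1 -30 60 [587. 132. 246.] [ 0.59  0.47 -0.3   0.81 -1.05  0.02]
1 -30 65 [580. 143. 250.] [ 0.64  0.53 -0.28  0.89 -1.13  0.14]
1 -45 0 [607.  24. 119.] [-0.08  0.49 -0.15  0.92  0.   -0.4 ]
1 -45 30 [596.  58. 197.] [ 0.25  0.42 -0.18  0.93 -0.52 -0.07]
1 -45 45 [586.  89. 226.] 
[... 873 characters left out ...]
45.  42. 119.] [-0.05  0.56 -0.04  0.97  0.    2.52]
-1 -30 30 [625.  73. 197.] [ 0.25  0.37 -0.26  0.75 -0.49  2.77]
-1 -30 45 [608.  99. 226.] [ 0.42  0.38 -0.31  0.73 -0.77  2.93]
-1 -30 60 [587. 132. 246.] [ 0.59  0.47 -0.3   0.81 -1.05 -3.12]
-1 -30 65 [580. 143. 250.] [ 0.64  0.53 -0.28  0.89 -1.13 -3.  ]
-1 -45 0 [607.  24. 119.] [-0.08  0.49 -0.15  0.92  0.    2.75]
-1 -45 30 [596.  58. 197.] [ 0.25  0.42 -0.18  0.93 -0.52  3.07]
-1 -45 45 [586.  89. 226.] [ 0.43  0.5  -0.12  1.06 -0.78 -2.98]
-1 -45 60 [574. 125. 246.] [ 0.57  0.66  0.    1.33 -0.99 -2.65]
-1 -45 65 [570. 138. 250.] [ 0.62  0.73  0.06  1.46 -1.05 -2.51]
grasp [ 601. -312.  102.] [-0.59  0.63  0.04  0.98  0.    2.27]
```

```bash
python3 - <<'E'
from h import *
s=bot.get_state(); p=s['tcp_pos']
bot.movel([p[0]+40,p[1]+60,300],max_speed=250)
bot.move_ptp([590,-290,300],[np.pi,0,1.85-1.5*np.pi])
bot.dwell(.2)
c=cam('wrist'); im=imaging.capture('wrist'); s=bot.get_state()
np.savez('w1.npz',K=c[0],p=c[1],R=c[2]); cv2.imwrite('pics/w1.png',im)
print(s['t'],s['tcp_pos'],s['orientation'],s['qpos'].round(2) if hasattr(s['qpos'],'round') else s['qpos'],s['contact_force'])
E
```

```text
3.1 [ 589.79186373 -290.29725274  300.13665091] [-3.14145937e+00  9.82764239e-05 -2.86300234e+00] [-0.57  0.51  0.33  1.4  -0.   -0.85] [ 0.47453337 -0.21731455 -0.05774699]
```

View pics/w1.png

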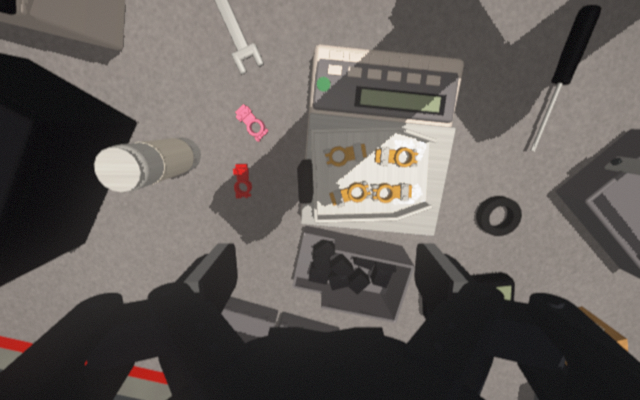

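```bash
python3 - <<'E'
import cv2
im=cv2.imread('pics/w1.png')
cv2.imwrite('pics/w1c.png',cv2.resize(im[125:230,285:445],None,fx=5,fy=5,interpolation=cv2.INTER_CUBIC))
E
```

```text
(no output)
```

View pics/w1c.png

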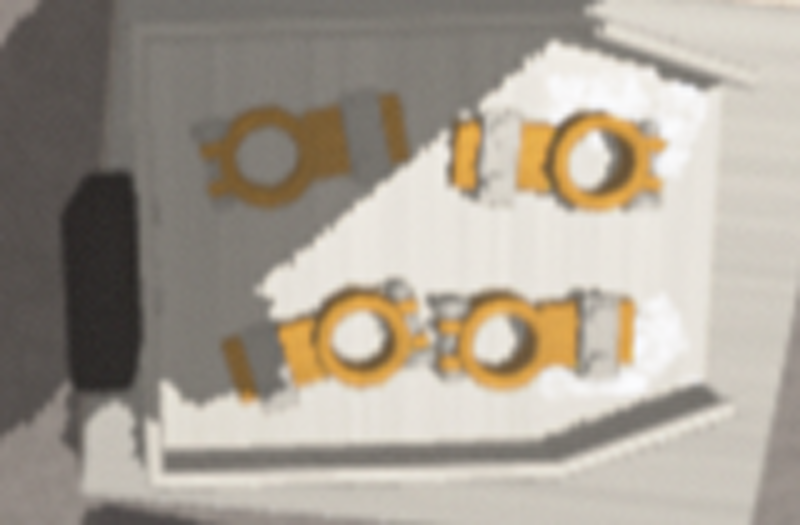

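```bash
python3 - <<'E'
from h import *
w=np.load('w1.npz'); c=(w['K'],w['p'],w['R'])
f=lambda u,v:(285+(u+.5)/5-.5,125+(v+.5)/5-.5)
W=lambda u,v,z:onz('w',f(u,v),z,c)
a,b=W(158,484,94),W(560,474,94); print('wall far',a.round(1),b.round(1),np.degrees(np.arctan2(*(b-a)[1::-1])), np.linalg.norm(b-a))
a2,b2=W(138,27,94),W(595,12,94); print('wall near',a2.round(1),b2.round(1),np.degrees(np.arctan2(*(b2-a2)[1::-1])))
l1,l2=W(718,90,73),W(706,388,73); print('lip',l1.round(1),l2.round(1),np.linalg.norm(l1-l2),(l1+l2)/2)
for n,(u,v,z) in dict(tl=(62,215,138),bl=(70,388,138),outer=(66,300,138),inner=(142,300,95)).items(): print(n,W(u,v,z).round(1))
# predicted grip box for candidate
def box(o,al):
    Rz=R.from_euler('z',al)
    for z in (24,68):
        for x in (-91,-75):
            for y in (-23,23):
                q=proj('w',np.r_[o,70]+Rz.apply([x,y,z]),c); print((x,y,z),((q-[285,125]+.5)*5-.5).round(0))
m=(l1+l2)/2; 
al=np.arctan2(*(b-a)[1::-1]); o=m[:2]-80*np.array([np.cos(al),np.sin(al)])
bm=(a+a2)/2
print('o from lip',o,'o from back',bm[:2]+75*np.array([np.cos(al),np.sin(al)]))
box(o,al)
E
```

```text
wall far [ 657.6 -282.9   94. ] [ 625.  -179.2   94. ] 107.43053730974894 108.77100721291248
wall near [ 542.7 -319.9   94. ] [ 507.9 -211.3   94. ] 107.76374480655106
lip [ 517.  -167.6   73. ] [ 595.2 -141.2   73. ] 82.56294247660308 [ 556.06114682 -154.39522446   73.        ]
tl [ 585.9 -324.2  138. ]
bl [ 625.1 -312.1  138. ]
outer [ 604.8 -318.3  138. ]
inner [ 609.5 -300.6   95. ]
o from lip [ 580.02509382 -230.72168936] o from back [ 577.68864518 -229.8831889 ]
(-91, -23, 24) [ 86. 359.]
(-91, 23, 24) [ 77. 186.]
(-75, -23, 24) [146. 358.]
(-75, 23, 24) [140. 184.]
(-91, -23, 68) [ 71. 406.]
(-91, 23, 68) [ 61. 212.]
(-75, -23, 68) [139. 404.]
(-75, 23, 68) [132. 210.]
```

```bash
python3 - <<'E'
from h import *
yaw=np.radians(107.5)-1.5*np.pi
bot.grip(0.62,80)
bot.move_ptp([603.4,-310,180],[np.pi,0,yaw])
print(bot.movel([603.4,-310,102],max_speed=90,threshold=12), bot.get_state()['tcp_pos'])
bot.grip(0.0,80)
s=bot.get_state(); print(s['t'],s['tcp_pos'],s['orientation'],s['opening'],s['contact_force'])
np.save('grasp.npy',np.r_[s['tcp_pos'],s['orientation']])
cv2.imwrite('pics/w2.png',imaging.capture('wrist'))
E
```

```text
False [ 603.91315536 -310.3413277   102.80735272]
5.5583 [ 603.85032352 -310.62596782  102.98690756] [-3.13993637e+00  7.45725103e-04 -2.83632287e+00] 0.1470914336206592 [-1.06647816 -1.13267025  4.584501  ]
```

View pics/w2.png

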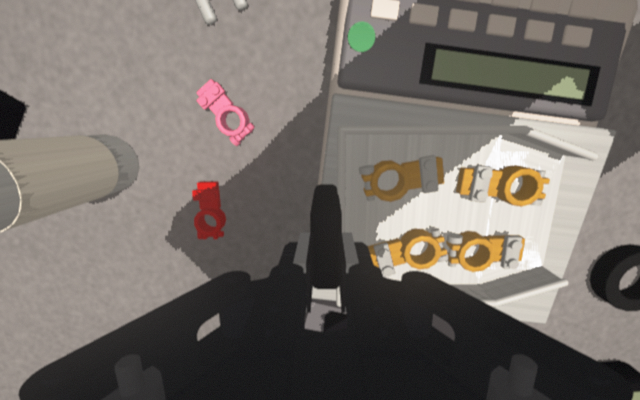

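```bash
python3 - <<'E'
from h import *
g=np.load('grasp.npy')
bot.movel([g[0],g[1],g[2]+15],max_speed=40); s=bot.get_state(); print(s['contact_force'],s['wrist_torque'],s['opening'])
bot.movel([g[0],g[1],g[2]+110],max_speed=100)
s=bot.get_state(); print(s['t'],s['tcp_pos'],s['orientation'],s['opening'],s['contact_force'],s['wrist_torque'])
a=imaging.capture('wrist');b=imaging.capture('side');t=imaging.capture('top')
cv2.imwrite('pics/w3.png',np.vstack([a[100:],b[:300]]));cv2.imwrite('pics/s3.png',b);cv2.imwrite('pics/t3.png',t)
cv2.imwrite('pics/tt3.png',np.hstack([cv2.resize(t[170:260,205:305],None,fx=4,fy=4,interpolation=cv2.INTER_CUBIC),cv2.resize(b[140:230,240:330],None,fx=4,fy=4,interpolation=cv2.INTER_CUBIC)]))
E
```

```text
[-1.1617518   0.04596143 -3.56248829] [-0.20423179 -0.06009601 -0.03698653] 0.14561556551208815
7.2583 [ 603.39715074 -310.34675047  212.04997218] [ 3.14039218e+00 -9.55259438e-04 -2.83620114e+00] 0.15073213668910143 [ 0.38383605  0.75112336 -2.70380096] [-0.20211262 -0.07552019  0.008194  ]
```

View pics/w3.png

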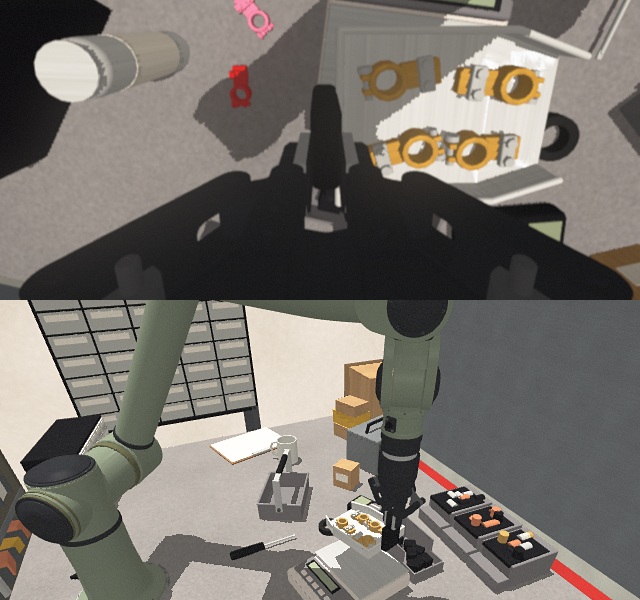

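View pics/tt3.png

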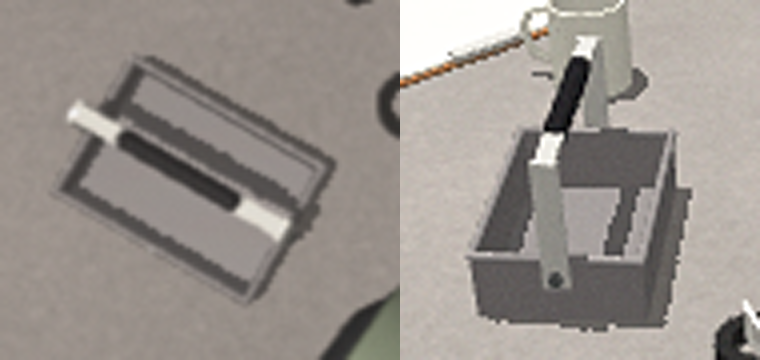

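```bash
python3 - <<'E'
from h import *
f=lambda u,v:(205+(u+.5)/4-.5,170+(v+.5)/4-.5)
g=lambda u,v:(240+(u-400+.5)/4-.5,140+(v+.5)/4-.5)
T=lambda u,v,z:onz('top',f(u,v),z)
S=lambda u,v,z:onz('side',g(u,v),z)
r=[T(*p,60) for p in [(140,57),(333,160),(250,302),(58,190)]]
print(np.mean(r,0).round(1),np.linalg.norm(r[1]-r[0]),np.linalg.norm(r[2]-r[1]), np.degrees(np.arctan2(*(r[0]-r[1])[1::-1])),np.degrees(np.arctan2(*(r[3]-r[2])[1::-1])))
e=T(124,138,160),T(236,202,160); print('sleeve',e,np.mean(e,0).round(1),np.degrees(np.arctan2(*(e[0]-e[1])[1::-1])),np.linalg.norm(e[0]-e[1]))
b=T(74,113,160),T(286,226,160); print('bar mid',np.mean(b,0).round(1),np.degrees(np.arctan2(*(b[0]-b[1])[1::-1])),np.linalg.norm(b[0]-b[1]))
rs=[S(*p,60) for p in [(470,258),(646,262),(676,133),(526,131)]]
print('side rim',[x.round(0) for x in rs],np.mean(rs,0).round(1), np.degrees(np.arctan2(*(rs[3]-rs[0])[1::-1])),np.degrees(np.arctan2(*(rs[2]-rs[1])[1::-1])))
es=S(578,58,160),S(553,131,160); print('side sleeve',es,np.mean(es,0),)
E
```

```text
[519.7 198.   60. ] 197.85549532099708 147.01280674668686 62.975493664056614 60.992645709293654
sleeve (array([543.71083583, 249.62696153, 160.        ]), array([491.07958889, 153.04446075, 160.        ])) [517.4 201.3 160. ] 61.412459075401664 109.99194338784491
bar mid [517.9 201.5 160. ] 63.0875272571376 204.79095635495216
side rim [array([412., 151.,  60.]), array([537.,  84.,  60.]), array([633., 259.,  60.]), array([511., 323.,  60.])] [523.2 204.2  60. ] 60.0865534505839 61.39924239640534
side sleeve (array([546.06948821, 251.90976942, 160.        ]), array([490.04577551, 145.97937671, 160.        ])) [518.05763186 198.94457306 160.        ]
```

```bash
cat >> h.py <<'E'
TP=np.array([-83,0,33.]); TC=np.array([519.5,200.5]); YA=np.radians(62); NH=YA+np.pi/2
def lip(d,z): return np.r_[TC-d*np.array([np.cos(NH),np.sin(NH)]),z]
def pour(d,z,th,v=120):
    p,o=tool(lip(d,z),NH,np.radians(th),1,TP); bot.movel(p,o,max_speed=v)
E
python3 - <<'E'
from h import *
pour(48,210,0,150); print(bot.get_state()['t'])
pour(48,88,0,100)
s=bot.get_state(); print(s['t'],s['tcp_pos'],s['orientation'],s['contact_force'])
a=imaging.capture('wrist');b=imaging.capture('side')
cv2.imwrite('pics/w4.png',np.vstack([a[100:],b[:300]]))
t=imaging.capture('top'); cv2.imwrite('pics/t4.png',cv2.resize(t[130:270,180:340],None,fx=4,fy=4,interpolation=cv2.INTER_CUBIC))
E
```

```text
10.3917
11.7583 [706.45529239 101.48028144 118.97698124] [-3.14020459e+00  8.32069707e-04 -2.05948101e+00] [-0.67175161  0.12697412 -3.17140193]
```

View pics/w4.png

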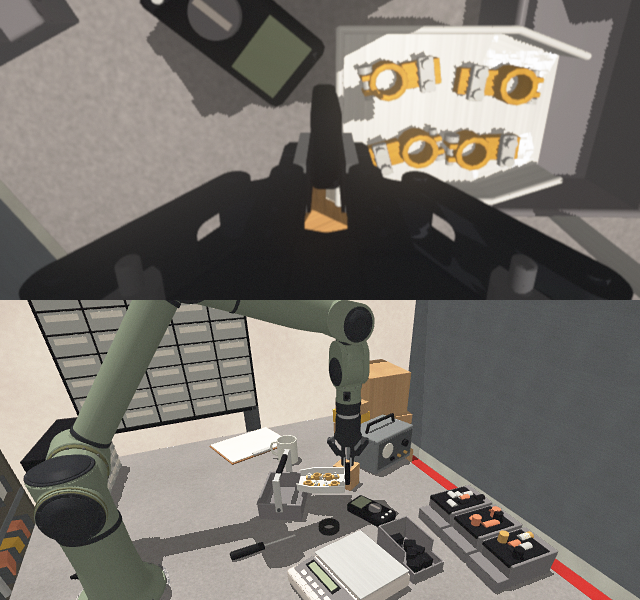

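View pics/t4.png

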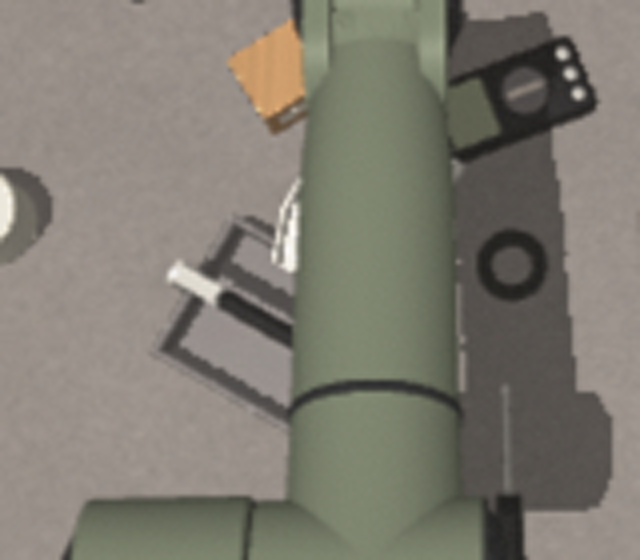

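```bash
python3 - <<'E'
from h import *
for th,z in [(10,86),(18,84),(24,82)]: pour(47,z,th,90)
s=bot.get_state(); print(s['t'],s['contact_force'])
a=imaging.capture('wrist')
for th,z in [(28,80),(32,79),(36,78),(40,77)]:
    pour(46,z,th,60); print(bot.get_state()['contact_force'].round(1))
b=imaging.capture('wrist'); c=imaging.capture('side')
s=bot.get_state(); print(s['t'],s['tcp_pos'])
cv2.imwrite('pics/w5.png',np.vstack([np.hstack([a,b])[::2,::2],cv2.resize(c[80:280,200:400],(640,400))[:380]]))
E
```

```text
13.0667 [ 0.02739363  0.1207342  -3.12102788]
[-0.3 -0.1 -2.4]
[ 0.4  0.1 -2.3]
[-0.4  0.9 -1.3]
[ 0.1 -0.4 -1.7]
14.5417 [654.33852375 129.08138812 205.30533827]
```

View pics/w5.png

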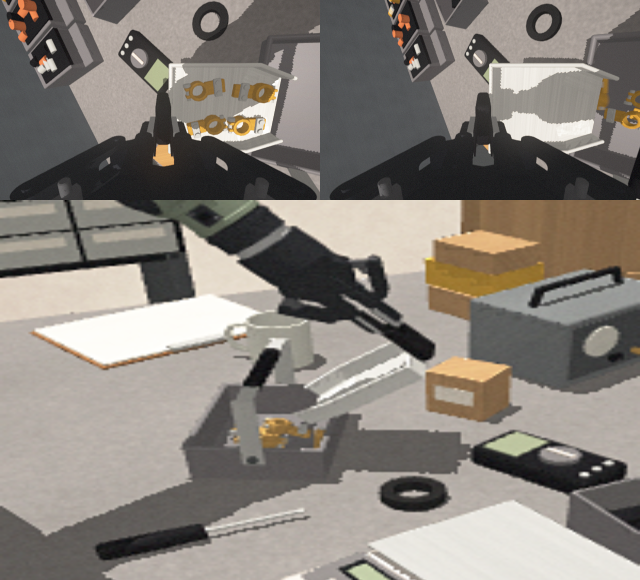

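```bash
python3 - <<'E'
from h import *
pour(48,82,50,80); bot.dwell(.3)
pour(75,140,45,120)
pour(110,190,0,180)
s=bot.get_state(); print(s['t'],s['tcp_pos'],s['opening'],s['contact_force'])
a=imaging.capture('wrist');b=imaging.capture('side')
cv2.imwrite('pics/w6.png',np.vstack([a[::2,::2],cv2.resize(b[120:240,230:390],(640,480),interpolation=cv2.INTER_CUBIC)[:400]]) if 0 else np.hstack([cv2.resize(a,(400,250)),cv2.resize(b[140:240,240:400],(400,250),interpolation=cv2.INTER_CUBIC)]))
cv2.imwrite('pics/s6.png',cv2.resize(b[150:220,245:335],None,fx=8,fy=8,interpolation=cv2.INTER_CUBIC))
E
```

```text
17.5667 [760.26604816  72.85051026 219.87729108] 0.14482904366246765 [-0.05920874  0.3668677  -2.17500041]
```

View pics/w6.png

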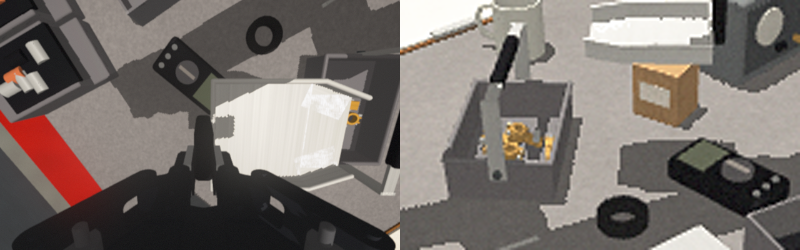

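View pics/s6.png

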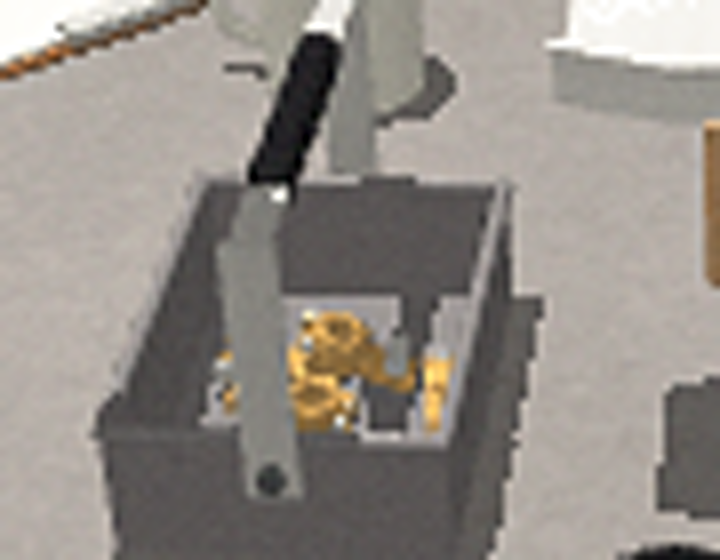

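```bash
python3 - <<'E'
from h import *
g=np.load('grasp.npy'); yaw=np.radians(107.5)-1.5*np.pi; o=[np.pi,0,yaw]
bot.movel([603.4,-310,205],o,max_speed=200)
bot.movel([603.4,-310,112],o,max_speed=100)
a=imaging.capture('wrist'); s=bot.get_state(); print(s['t'],s['tcp_pos'],s['orientation'],s['contact_force'])
r=bot.movel([603.4,-310,101],o,max_speed=20,threshold=5)
s=bot.get_state(); print(r,s['t'],s['tcp_pos'],s['contact_force'],s['wrist_torque'])
b=imaging.capture('side')
cv2.imwrite('pics/w7.png',np.hstack([cv2.resize(a,(400,250)),cv2.resize(b[200:330,280:450],(400,306))[:250]]))
E
```

```text
21.0167 [ 604.02256524 -310.41192362  113.00412456] [-3.14023688e+00  1.10132714e-03 -2.83617591e+00] [ 0.23273899  0.13060339 -1.85630884]
True 21.4917 [ 603.52708365 -310.1895144   103.00493411] [0.37638453 0.95700539 3.69106368] [ 0.07146812  0.02962886 -0.02043081]
```

View pics/w7.png

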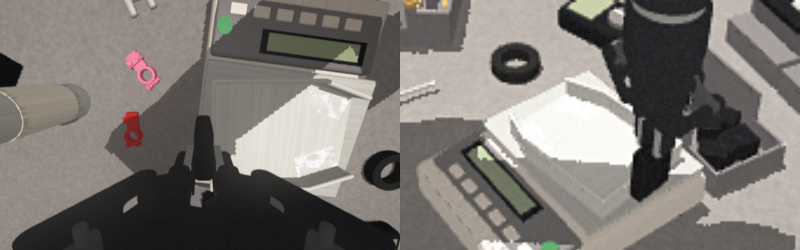

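```bash
python3 - <<'E'
from h import *
bot.grip(0.45); bot.dwell(.1)
s=bot.get_state(); p=s['tcp_pos']; print(s['opening'],s['contact_force'])
bot.movel([p[0],p[1],p[2]+60],max_speed=100)
bot.movel([590,-250,260],max_speed=200)
c=cam('wrist');a=imaging.capture('wrist');b=imaging.capture('side'); s=bot.get_state(); print(s['t'])
np.savez('w8.npz',K=c[0],p=c[1],R=c[2])
cv2.imwrite('pics/w8.png',a); cv2.imwrite('pics/s8.png',cv2.resize(b[190:340,270:450],None,fx=4,fy=4,interpolation=cv2.INTER_CUBIC))
t=imaging.capture('top'); cv2.imwrite('pics/t8.png',cv2.resize(t[170:270,200:310],None,fx=6,fy=6,interpolation=cv2.INTER_CUBIC))
E
```

```text
0.44843202782534936 [-0.48501715  0.63196786  0.74654917]
23.5833
```

View pics/w8.png

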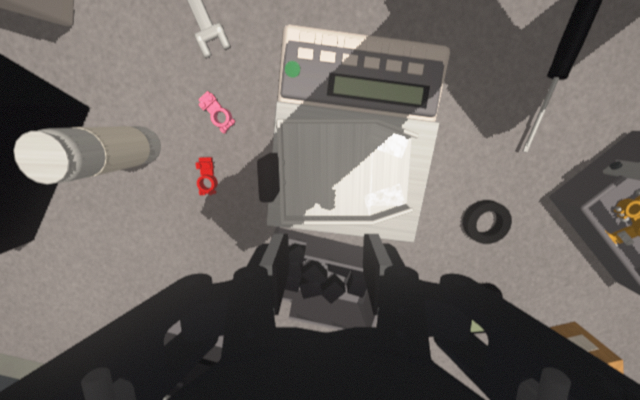

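View pics/s8.png

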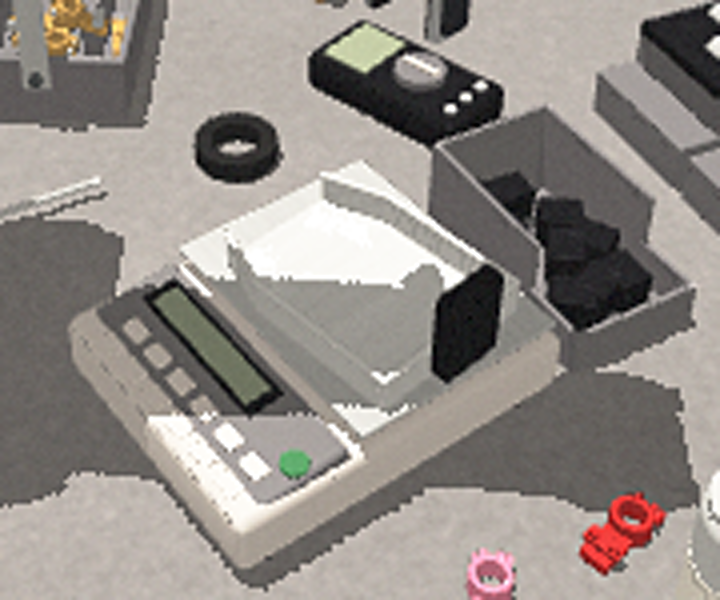

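View pics/t8.png

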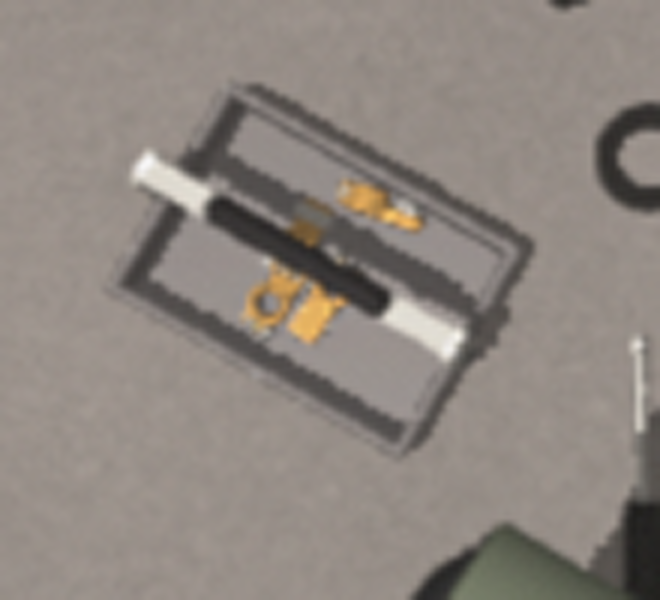

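```bash
python3 - <<'E'
from h import *
bot.grip(0.8,100)
bot.movel([530,215,290],[np.pi,0,NH-1.5*np.pi],max_speed=260)
bot.dwell(.15)
c=cam('wrist');a=imaging.capture('wrist'); s=bot.get_state(); print(s['t'],s['tcp_pos'],s['orientation'])
np.savez('w9.npz',K=c[0],p=c[1],R=c[2]); cv2.imwrite('pics/w9.png',a)
E
```

```text
26.1917 [530.17991834 214.29195821 289.93901173] [ 3.14153142e+00 -1.68887574e-04 -2.06070276e+00]
```

View pics/w9.png

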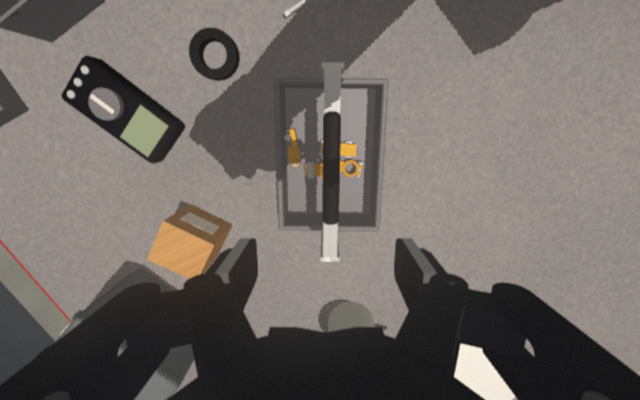

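```bash
python3 - <<'E'
from h import *
w=np.load('w9.npz'); c=(w['K'],w['p'],w['R'])
W=lambda u,v,z:onz('w',(u,v),z,c)
for n,a,b in [('sleeve',W(332,112,160),W(330.5,223,160)),('bar',W(333,63,160),W(330,261,160)),('bar side-edges mid',W(331.5,150,158),W(331.5,150,150))]:
    print(n,a.round(1),b.round(1),((a+b)/2).round(1),np.degrees(np.arctan2(*(b-a)[1::-1])),np.linalg.norm(b-a))
im=cv2.imread('pics/w9.png'); g=im.max(2).astype(int)
for r in (120,150,180,210): print(r,[i for i in range(310,355) if g[r,i]<60][:1],[i for i in range(310,355) if g[r,i]<60][-1:])
m=[W(*p,60) for p in [(274,80),(388,80),(380,230),(277,229)]]; print(np.mean(m,0))
im=cv2.resize(im[70:240,260:400],None,fx=4,fy=4,interpolation=cv2.INTER_CUBIC); cv2.imwrite('pics/w9c.png',im[:600])
E
```

```text
sleeve [489.5 154.2 160. ] [544.8 255.7 160. ] [517.2 204.9 160. ] 61.4166600093365 115.61044525213302
bar [468.  115.2 160. ] [566.5 295.4 160. ] [517.2 205.3 160. ] 61.33173602286526 205.30041212636345
bar side-edges mid [507.3 186.9 158. ] [507.5 187.7 150. ] [507.4 187.3 154. ] 73.51970301577167 8.039847291014976
120 [324] [339]
150 [323] [338]
180 [324] [338]
210 [323] [337]
[518.31406759 206.60480673  60.        ]
```

View pics/w9c.png

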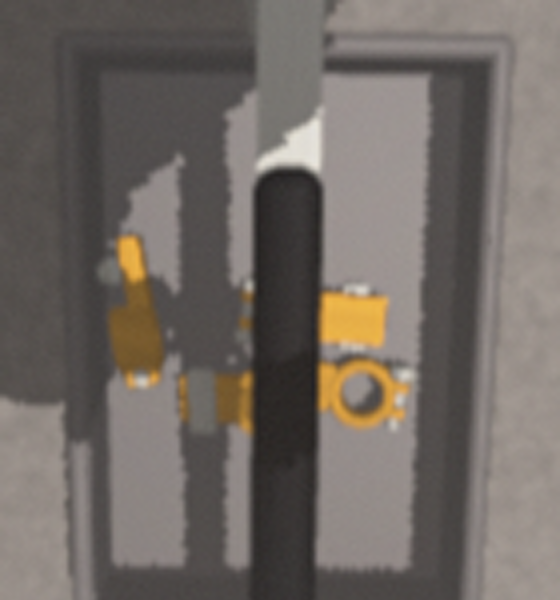

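```bash
python3 - <<'E'
from h import *
yaw=np.radians(61.6+90)-1.5*np.pi; o=[np.pi,0,yaw]; x,y=517.4,203.5
bot.grip(0.6,110)
bot.movel([x,y,210],o,max_speed=150)
print(bot.movel([x,y,131],o,max_speed=80,threshold=10))
bot.grip(0.0,110)
s=bot.get_state(); print(s['t'],s['tcp_pos'],s['orientation'],s['opening'],s['contact_force'])
bot.movel([x,y,141],o,max_speed=25)
s=bot.get_state(); print(s['contact_force'],s['wrist_torque'])
cv2.imwrite('pics/s10.png',cv2.resize(imaging.capture('side')[100:250,200:380],None,fx=4,fy=4,interpolation=cv2.INTER_CUBIC))
cv2.imwrite('pics/w10.png',imaging.capture('wrist'))
E
```

```text
False
28.8583 [517.43235895 203.49203555 131.04702065] [-3.14152006e+00  7.38645319e-05 -2.06649225e+00] -0.0018517888266876136 [1.06921804 0.02291239 0.45642458]
[ 0.18694615  0.04698188 -0.50802106] [ 0.00887954  0.02819548 -0.02592714]
```

View pics/s10.png

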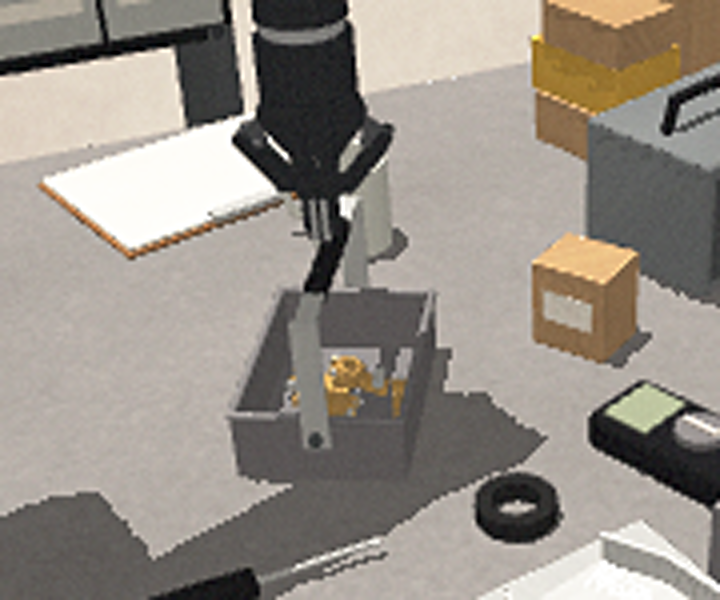

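View pics/w10.png

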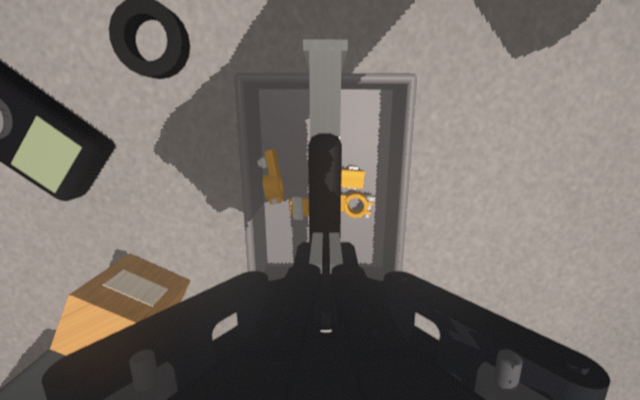

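```bash
python3 - <<'E'
from h import *
s=bot.get_state(); print(s['tcp_pos'],s['opening'],s['t'])
P=lambda X:((proj('side',X)-[200,100]+.5)*4-.5).round()
print('tcp',P(s['tcp_pos']),'bar',P([517.4,203.5,150]),P([517.4,203.5,160]))
w=cam('wrist'); print('wrist tcp',proj('w',s['tcp_pos'],w),'bar',proj('w',[517.4,203.5,150],w),'barend',proj('w',[517.4-.475*60,203.5-.88*60,160],w))
im=imaging.capture('side'); cv2.imwrite('pics/s11.png',cv2.resize(im[130:220,240:340],None,fx=7.5,fy=6.6,interpolation=cv2.INTER_CUBIC))
im=imaging.capture('wrist'); cv2.imwrite('pics/w11.png',cv2.resize(im[120:300,240:410],None,fx=4,fy=3.3,interpolation=cv2.INTER_CUBIC))
E
```

```text
[517.29299974 203.49365466 140.92728137] -0.00036828702527126167 29.5083
tcp [326. 271.] bar [325. 261.] [323. 251.]
wrist tcp [323.6086816  227.17958336] bar [323.36431124 232.60854608] barend [322.88557881 129.59618548]
```

View pics/s11.png

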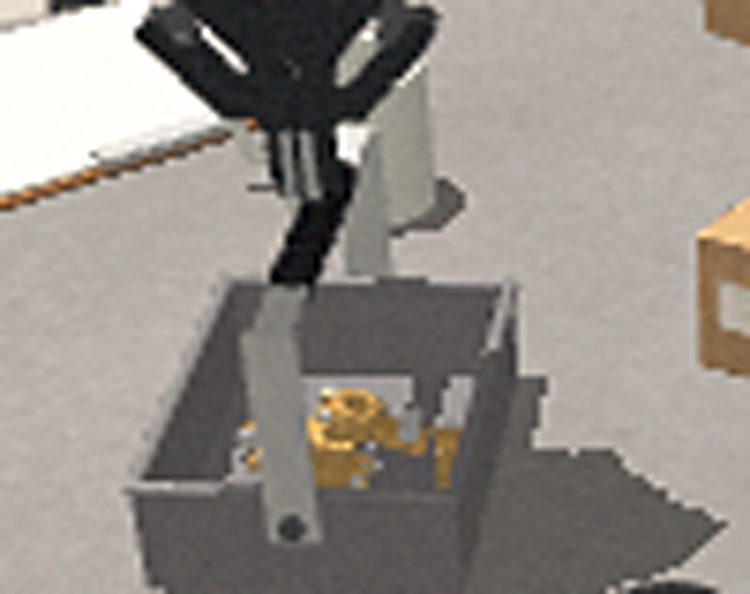

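View pics/w11.png

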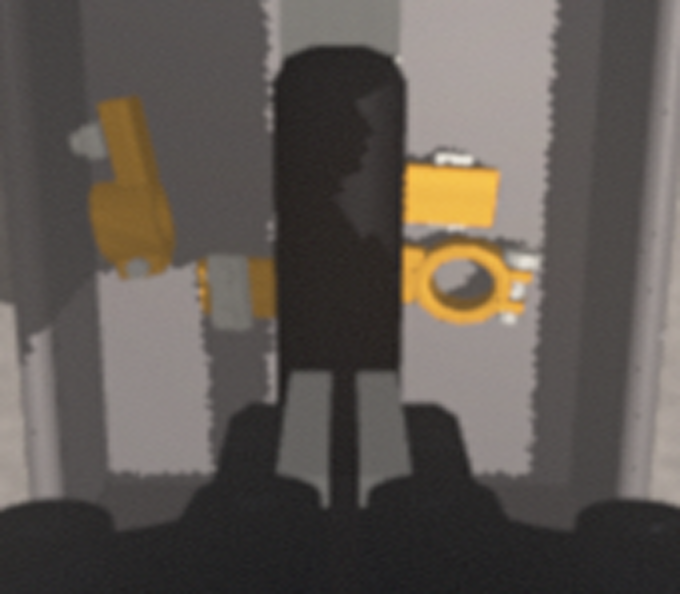

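```bash
python3 - <<'E'
from h import *
w=np.load('w9.npz'); c9=(w['K'],w['p'],w['R']); c=cam('wrist')
for n,a,b in [('sleeve end',(332,112),(324.5,134)),('bar corner L',(322,63),(303,40)),('bar corner R',(344,63),(347,40)),('rimL',(274,80),(236,74)),('rimR',(388,80),(415,74))]:
    print(n,tri(ray('w',a,c9),ray('w',b,c)))
im=imaging.capture('top'); cv2.imwrite('pics/t11.png',cv2.resize(im[160:260,200:310],None,fx=6,fy=6,interpolation=cv2.INTER_CUBIC))
E
```

```text
sleeve end (array([489.31766502, 153.77766281, 146.02997415]), np.float64(0.6167984891087522))
bar corner L (array([477.6270557 , 111.29275025, 165.97355667]), np.float64(0.13496610953712157))
bar corner R (array([459.20634006, 120.26134399, 161.92289914]), np.float64(0.4197165268906866))
rimL (array([533.11767643,  81.74542908,  55.31363116]), np.float64(2.544986232845433))
rimR (array([403.02079338, 151.03766215,  51.03300633]), np.float64(1.808085325575438))
```

```bash
python3 - <<'E'
import cv2,numpy as np
a=cv2.imread('pics/w10.png')[20:300,220:430];b=cv2.imread('pics/w2.png')[150:400,220:430]
cv2.imwrite('pics/cmp.png',np.hstack([cv2.resize(a,(400,533)),cv2.resize(b,(400,533))]))
E
```

```text
(no output)
```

View pics/cmp.png

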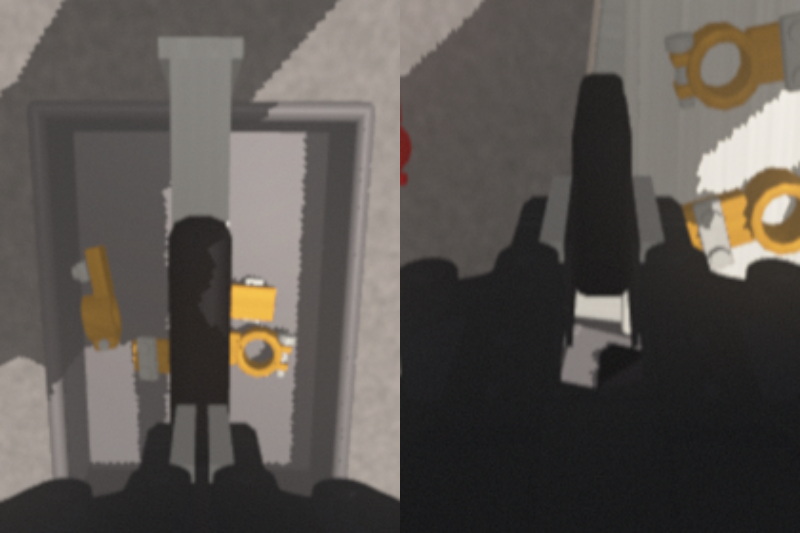

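View pics/t11.png

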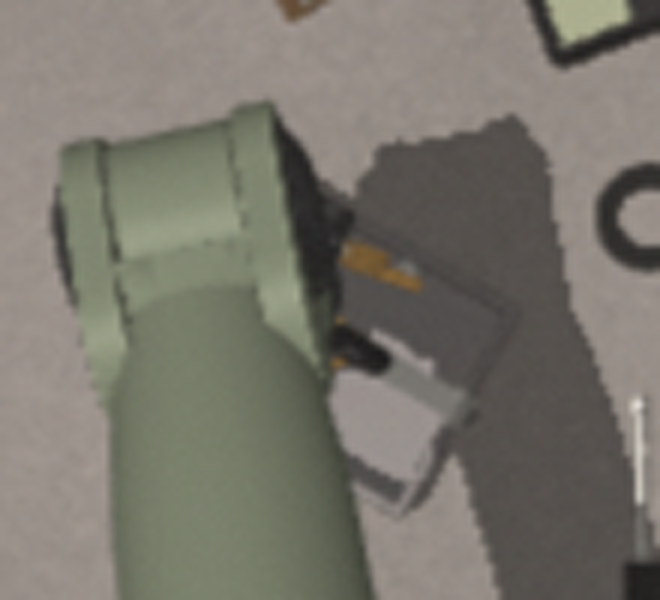

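```bash
python3 - <<'E'
from h import *
bot.grip(0.5); s=bot.get_state(); print(s['t'],s['opening'],s['tcp_pos'],s['contact_force'])
a=imaging.capture('wrist')
bot.grip(0.0,60); s=bot.get_state(); print(s['t'],s['opening'],s['contact_force'])
b=imaging.capture('wrist')
f=lambda i:cv2.resize(i[100:350,220:430],(400,476))
cv2.imwrite('pics/w12.png',np.hstack([f(a),f(b)]))
E
```

```text
30.1417 0.5015467950296901 [517.38688761 203.51977092 140.99922865] [ 0.6755422  -0.23957969 -1.02870629]
30.675 -0.0010305403693376008 [ 0.55123395 -0.61262288  0.33487504]
```

View pics/w12.png

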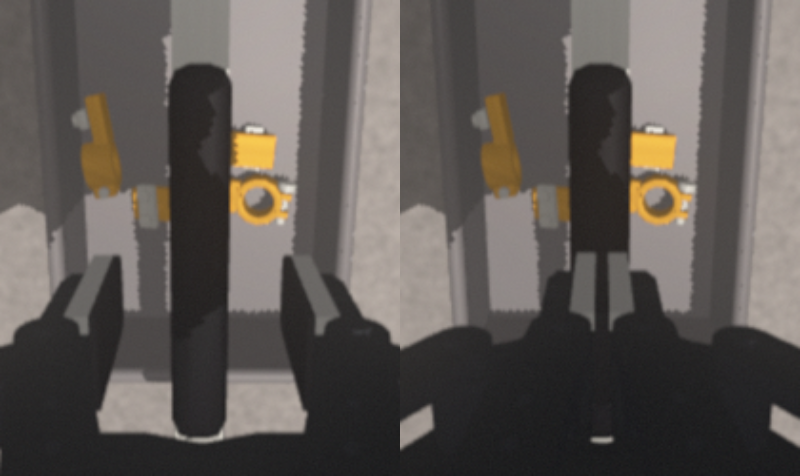

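```bash
python3 - <<'E'
from h import *
c=cam('wrist'); s=bot.get_state(); print(c[1],s['tcp_pos'])
for z in (110,120,130,140,150,160):
    a,b=onz('w',(325,134),z,c),onz('w',(325,328.5),z,c); l,r=onz('w',(309.5,190),z,c),onz('w',(341,190),z,c)
    l2,r2=onz('w',(303,40),z,c),onz('w',(347,40),z,c)
    print(z,np.linalg.norm(a-b).round(1),((a+b)/2).round(1),np.linalg.norm(l-r).round(1),'corner w',np.linalg.norm(l2-r2))
E
```

```text
[485.48140188 147.02565966 315.4445775 ] [517.42129262 203.52141208 141.00963943]
110 154.3 [527. 223. 110.] 22.4 corner w 27.574645125637687
120 146.8 [525.  219.3 120. ] 21.3 corner w 26.2324512618807
130 139.3 [523.  215.6 130. ] 20.2 corner w 24.890257398123723
140 131.8 [520.9 211.9 140. ] 19.1 corner w 23.548063534366786
150 124.2 [518.9 208.2 150. ] 18.0 corner w 22.20586967060986
160 116.7 [516.9 204.5 160. ] 16.9 corner w 20.863675806852928
```

```bash
python3 - <<'E'
from h import *
bot.grip(0.5); p=bot.get_state()['tcp_pos']
print(bot.movel([517.4,203.5,118],max_speed=60,threshold=8))
a=imaging.capture('wrist'); s=bot.get_state(); print(s['t'],s['tcp_pos'],s['contact_force'],s['wrist_torque'])
b=imaging.capture('side')
cv2.imwrite('pics/w13.png',np.hstack([cv2.resize(a[100:350,220:430],(400,476)),cv2.resize(b[120:220,240:324],(400,476))]))
E
```

```text
False
31.7917 [517.38511391 203.49936243 117.89962103] [-0.77908801 -0.75511933  0.83135163] [-0.04122278 -0.04084289 -0.00532489]
```

View pics/w13.png

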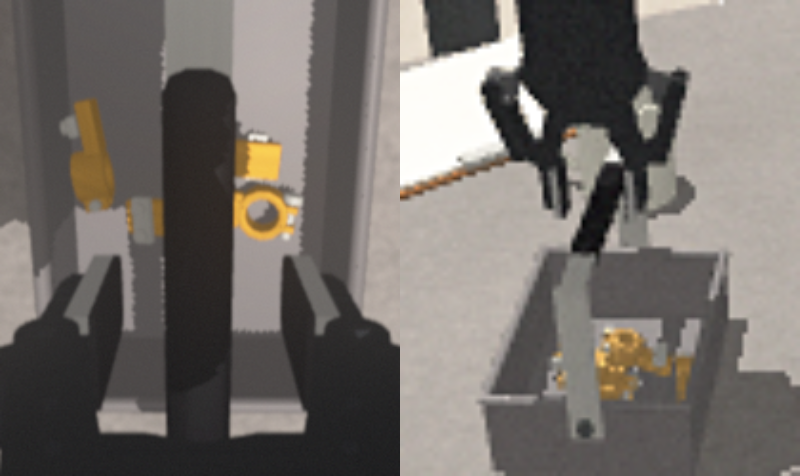

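```bash
python3 - <<'E'
from h import *
print(proj('side',[517.4,203.5,118]))
print(bot.movel([517.4,203.5,103],max_speed=60,threshold=8))
b=imaging.capture('side')
bot.grip(0.0,110)
a=imaging.capture('wrist'); b2=imaging.capture('side'); s=bot.get_state(); print(s['t'],s['tcp_pos'],s['opening'],s['contact_force'],s['wrist_torque'])
f=lambda b:cv2.resize(b[120:220,240:324],(300,357))
cv2.imwrite('pics/w14.png',np.hstack([cv2.resize(a[100:350,220:430],(200,357)),f(b),f(b2)]))
E
```

```text
[281.67622329 173.42913867]
False
32.7417 [518.10613659 203.38901007 103.4058402 ] 0.1874716901872898 [ 2.04234927 -1.6916676   1.52939186] [-0.16586614 -0.30351827  0.00598337]
```

View pics/w14.png

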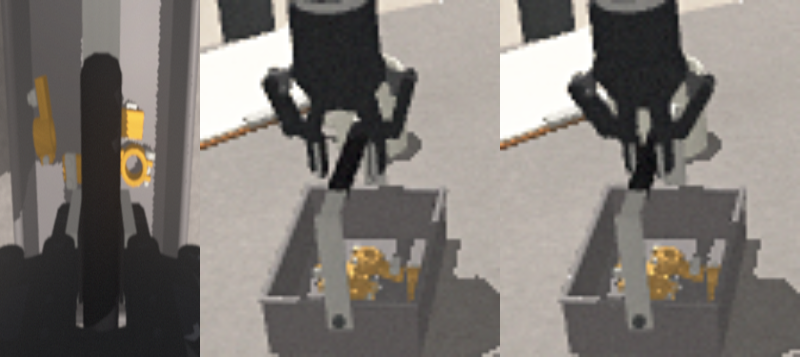

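```bash
python3 - <<'E'
from h import *
x,y=517.4,203.5
bot.movel([x,y,118],max_speed=25); s=bot.get_state(); print(s['opening'],s['contact_force'],s['wrist_torque'])
b=imaging.capture('side')
bot.movel([x,y,253],max_speed=60); bot.dwell(.5)
s=bot.get_state(); print(s['t'],s['tcp_pos'],s['orientation'],s['opening'],s['contact_force'],s['wrist_torque'])
b2=imaging.capture('side'); cv2.imwrite('pics/s15.png',b2)
a=imaging.capture('wrist'); cv2.imwrite('pics/w15.png',a)
f=lambda b:cv2.resize(b[60:240,220:370],(400,480))
cv2.imwrite('pics/c15.png',np.hstack([f(b),f(b2)]))
E
```

```text
0.186989798948334 [ 0.0220369   0.1517751  -4.28024919] [-0.00566375  0.03797573  0.0313059 ]
36.4417 [517.42422385 203.49894008 253.02344713] [-3.14155107e+00  3.53302658e-05 -2.06648887e+00] 0.18725017331896748 [ 0.11379788 -0.182227   -4.84878204] [-0.03169935 -0.00036011  0.03884212]
```

View pics/c15.png

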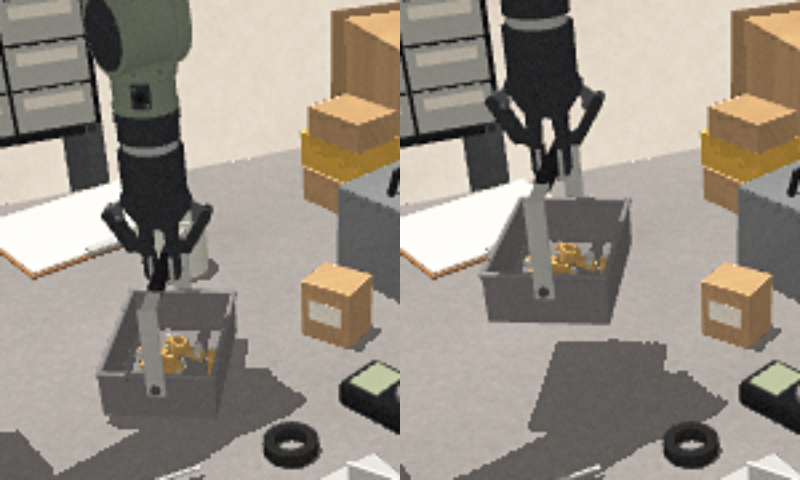

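View pics/w15.png

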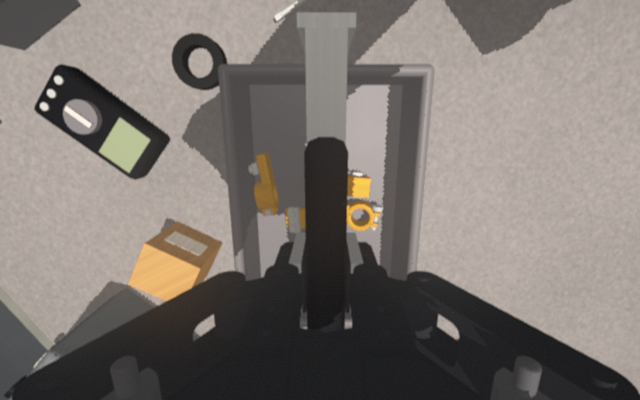

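```bash
python3 - <<'E'
from h import *
y=np.array([np.cos(np.radians(61.6)),np.sin(np.radians(61.6))]);x=np.array([y[1],-y[0]]);c=np.array([517.4,202])
for n,s1,s2,zz in [('BL',-70,-100,0),('BR',70,-100,0),('rimL near',-70,-100,60),('rimR near',70,-100,60),('rimR far',70,100,60),('rimL far',-70,100,60)]:
    for b in (150,): 
        q=proj('side',np.r_[c+s1*x+s2*y,b+zz]); print(n,q.round(1),'crop',((q-[220,60])*400/150+[400,0]).round())
E
```

```text
BL [252.4 181. ] crop [486. 323.]
BR [297.9 182.1] crop [608. 326.]
rimL near [249.6 163.8] crop [479. 277.]
rimR near [296.6 164.8] crop [604. 279.]
rimR far [305.1 135.3] crop [627. 201.]
rimL far [264.2 134.8] crop [518. 199.]
```

```bash
python3 - <<'E'
from h import *
s=bot.get_state(); print(s['t'],abs(np.array(s['joint_velocities'])).max()); bot.sign_off()
E
```

```text
36.5417 0.008204669493563391
the job is handed in; nothing more can be done
```

The job is done and handed in at 36.5 s. I tipped the four clamps into the tote and set the pan back on the platter. I then lifted the tote by its handle and left it held there.

**Last checks**
- **Pan:** it made contact at the same height as before pick-up (tool at 103 mm). The side and wrist pictures show it empty and flat.
- **Tote height and level:** its corners in the side picture match a level box within about 3 px, with the underside about 150 to 155 mm up. The joints were nearly still (0.008 rad/s at most).
- **Clamps:** I took the count as four from an overhead picture where the bar hides parts of some clamps. The lifted load of 4.85 N is close to the 5.0 N expected for the tote with all four.
- **Other objects:** none of the pictures I viewed showed any of them moved. I did not take a separate final picture of the whole counter.

**What disagreed or failed**
- **First handle grasp:** the fingers shut just above the bar and missed it. The fingertips sat at least 20 mm higher than the reported tool position, for a reason I did not find. Going 28 mm lower gave a firm grip; the missed try did not move the tote.
- **Pan grasp:** the same offset means the pan's grip was probably held only near its top. The pan showed no slip during the pour.

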